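Load the spring dispenser with parts cases and hold it down

TASK

Load the spring dispenser: stack the orange-lidded case squarely on the white-lidded case that is already on the platform, then the blue-lidded case squarely on the orange one, letting go of each so that the column stands by itself with the platform up. Then push down on top of the column with the fingers until the red pointer stands in the green band of the scale, never driving it down to the bottom stop, and keep it there: you finish while still holding it pressed, so that I can tighten the lock screw. Leave the mug, the tape measure and the paste tin where they are.

Things in the scene. Friction and masses are not known exactly. Their poses are not given: they have to be found in the camera images.
- dispenser: fixed blue base plate 130 mm (x) by 200 mm (y -80 to +120), 12 thick; origin on the bench top under the platform's centre, z up. At y = +85 mm a scale post 24 mm wide, 98 high, lock screw knob on its +y side (leave it). Its -x face has a white scale: green band 44 to 56 mm above the bench, red bottom-stop mark at 26 to 34
- platform (a joint): travel of the sprung platform, m: 0 = fully up, grows as pressed down, bottom stop 0.045; springs back when released. Spring: about 9 N at the top plus 0.25 N per mm; the three cases alone do not move it, and with them it takes 6 to 13 N of push to reach the band. Pointer in the green band = 0.019 to 0.031, middle 0.025
- platform_top (a point): centre of the top of the platform, an aluminium plate with black rubber top, 74 mm (x) by 100 mm (y) with the dispenser's axes; 80 mm above the bench when fully up, and it moves straight down
- pointer_tip (a point): tip of the red pointer, which moves with the platform in front of the scale, 5 mm below the platform's top: 75 mm above the bench when fully up, 50 mm at the middle of the green band
- case_white: closed plastic parts case, grey body, white lid, black latch on one short end; 56 mm (x, grip across this) by 84 mm (y) by 40 mm high, flat hard top and underside, 0.08 to 0.17 kg; origin at the centre of its underside. Lies on the platform at the start, long side along the dispenser's y (latch toward -y), so its top is 120 mm above the bench
- case_orange: closed plastic parts case, grey body, orange lid, black latch on one short end; 56 mm (x, grip across this) by 84 mm (y) by 40 mm high, flat hard top and underside, 0.08 to 0.17 kg; origin at the centre of its underside. Stands on the bench at the start
- case_blue: closed plastic parts case, grey body, blue lid, black latch on one short end; 56 mm (x, grip across this) by 84 mm (y) by 40 mm high, flat hard top and underside, 0.08 to 0.17 kg; origin at the centre of its underside. Stands on the bench at the start. Stacked as third case its top is 200 mm above the bench
- mug: light grey mug, 67 mm wide, 96 mm with handle, 98 mm high, bystander; origin at the centre of its underside
- tape_measure: yellow and black tape measure, 72 by 79 by 36 mm, bystander; origin at the centre of its underside
- paste_tin: green round tin with a white lid, 69 mm diameter, 46 mm high, bystander near the bench edge next to the robot (not the one beside the toggle clamp); origin at the centre of its underside
There are look-alikes about, which are no part of the job. Leave any pink or turquoise look-alike of the case_blue alone.

How it is judged (in metres and radians):
On the way, in this order (a step that is already met when the one before it is completed fails the run):
1. the orange-lidded case stands squarely on the white-lidded one, let go, platform up (less than 10 mm down) (x of case_orange in the frame of case_white between -0.01 and 0.01 m and y of case_orange in the frame of case_white between -0.01 and 0.01 m and z of case_orange in the frame of case_white between 0.036 and 0.043 m and angle between the x axis of case_orange and the x axis of case_white, either way round below 0.15 rad and angle between each of case_orange, case_white's own z axis and vertical below 0.08 rad and horizontal distance between case_white and platform_top below 0.012 m and angle between the x axis of case_white and the x axis of dispenser, either way round below 0.15 rad and contact force between the fingers and case_orange below 0.2 N and value of joint platform below 0.01 m), for 0.2 s.
2. the blue-lidded case stands squarely on the orange one, let go, platform up (less than 10 mm down) (all of step 1 and x of case_blue in the frame of case_orange between -0.01 and 0.01 m and y of case_blue in the frame of case_orange between -0.01 and 0.01 m and z of case_blue in the frame of case_orange between 0.036 and 0.043 m and angle between the x axis of case_blue and the x axis of case_orange, either way round below 0.15 rad and angle between case_blue's own z axis and vertical below 0.08 rad and contact force between the fingers and case_blue below 0.2 N), for 0.2 s.
3. the pointer is pushed into the green band by the fingers on the top case (value of joint platform between 0.019 and 0.031 m and contact force between the fingers and case_blue above 2.5 N), for 0.2 s.
At the end, for the whole second after the job is handed in: fingers pushing only on the blue case (over 2.5 N), platform at rest 19 to 31 mm down; blue on orange on white-lidded case on the platform, all upright, each within 10 mm each way and 0.15 rad of the one below (the lowest within 12 mm of the platform centre) (all of step 3 and velocity of joint platform between -0.01 and 0.01 m/s and contact force between the fingers and dispenser below 0.5 N and contact force between the fingers and case_white below 0.2 N and contact force between the fingers and case_orange below 0.2 N and x of case_blue in the frame of case_orange between -0.01 and 0.01 m and y of case_blue in the frame of case_orange between -0.01 and 0.01 m and z of case_blue in the frame of case_orange between 0.036 and 0.043 m and angle between the x axis of case_blue and the x axis of case_orange, either way round below 0.15 rad and angle between each of case_blue, case_orange, case_white's own z axis and vertical below 0.08 rad and x of case_orange in the frame of case_white between -0.01 and 0.01 m and y of case_orange in the frame of case_white between -0.01 and 0.01 m and z of case_orange in the frame of case_white between 0.036 and 0.043 m and angle between the x axis of case_orange and the x axis of case_white, either way round below 0.15 rad and horizontal distance between case_white and platform_top below 0.012 m and angle between the x axis of case_white and the x axis of dispenser, either way round below 0.15 rad); the arm keeps its last pose, push and grip.
It fails at once if the platform is driven to its bottom stop (more than 42 mm down) (value of joint platform above 0.042 m).
It fails at once if the mug is moved more than 30 mm or tipped (distance of mug from where it was at the start of the episode above 0.03 m or angle between mug's own z axis and vertical above 0.4 rad).
It fails at once if the tape measure is moved more than 30 mm or tipped (distance of tape_measure from where it was at the start of the episode above 0.03 m or angle between tape_measure's own z axis and vertical above 0.4 rad).
It fails at once if the paste tin is moved more than 30 mm or tipped (distance of paste_tin from where it was at the start of the episode above 0.03 m or angle between paste_tin's own z axis and vertical above 0.4 rad).
It also fails if it takes over 72 s, if anything falls off the work surface, if the arm or the gripper's body presses on something with over 40 N, if the wrist force passes 120 N, or if a joint passes its speed limit or range.

ROBOT

A 6-joint arm with a two-finger parallel gripper is mounted at the origin on a cart in front of the work surface, level with it; the furniture and walls round the work are solid. World frame = base frame: x ahead of the robot, y to its left, z up, the work surface at z = 0. Lengths are in m, angles in degrees, forces in N, time in s.
With the tool pointing down it reaches from about 0.4 to 0.825 m from the base axis. Payload 7 kg.
Tool frame: the origin (TCP) lies midway between the tips of the shut fingers; the grasp point (between the pads) lies 19 mm behind it; z points along the fingers, y is the line along which they close (so a half turn about z gives the same grasp; the last joint's range is limited). The gripper opens to 88 mm and grips with 3 to 60 N. Pads are 19 mm wide; open, the fingers measure 130 mm over their backs; the gripper's body (78 mm by 193 mm) begins 47 mm behind the grasp point.
Start: joints at [-58.436, 20.546, 0.682, 0, -70.136, -16.507], TCP at [0.175, -0.652, 0.201] pointing down, gripper open.
Joint ranges: [-176.03, 176.03], [-82.01, 121.73], [-58.28, 71.71], [-173.87, 95.51], [-174.79, -0.11], [-173.66, 173.66]. Speed limits (degrees/s): [136.94, 136.94, 172.46, 180, 180, 180].

INTERFACE

Orientations are given as [roll, pitch, yaw] about the fixed x, y, z axes, in that order (R = Rz(yaw) Ry(pitch) Rx(roll)).
In Python, from plant import r gives the robot as it stands. The module is installed in compiled form; this text tells all that it offers.
- The arm moves only by the tool play_rows, never from a script. Its argument "rows" is a list of rows, each an object with "slide": the shift along the tool's x, y, z as a fraction of full scale, a list of three; "delta_rot": the turn, a rotation vector about the tool's x, y, z as a fraction of full scale, a list of three; "fingers": the opening, from -1 (shut) to 1 (fully open). In form: [{"slide": [x, y, z], "delta_rot": [rx, ry, rz], "fingers": fingers}, ...]. A call has 1 to 8 rows; each row shifts and turns the commanded pose from where the row before left it, along the tool's axes as they then stand; what a row does not reach is not made up. Full scale, the value 1, is 0.15 m for a shift and 0.08 rad for a turn. A row lasts 1/8 s, in which the tool goes at most 62.5 mm and 10.7 degrees, less where a joint would pass 70% of its speed; a pose out of reach is approached as far as the arm can. A call with a number of a shift or a turn outside -1 to 1 is refused whole. A call with a gripper value outside its range is refused whole. The fingers move at their own pace and stop on an object; "squeeze" is the grip in N (left out, the last holds). Time passes only in rows, so rows that do not move let the fingers close. It gives the time, the measured TCP pose, the force, the opening and the grip force at its end, in the units of the state.
- r.get_state(): the state, without advancing time (a new reading comes with each control period).
- r.capture(name): name is "scene" or "top"; returns a dict with "image" (384x512x3 uint8, blue, green, red), "fx", "fy", "cx", "cy" (pixels), "distortion" ([k1, k2, p1, p2, k3] as OpenCV has them; the pictures are not rectified), "R" (3x3) and "t" (3): a world point X has camera coordinates R X + t. Camera axes: x right, y down, z forward; pixel columns grow to the right and rows downward; lengths in m; the calibration is good to about 2 mm. A picture is of the moment at which its call begins. There is no depth.
- r.close_job(): hands the job in; it is judged then, once.
The state is a dict: "time_s": time; "joints": joint angles; "qd": joint speeds; "joint_torque": joint torques, N m; "tcp_pos": TCP position; "eef_rot": TCP orientation; "contact_force": force on the tool from outside, world axes, zero at the start; "moment": the same for the moment, N m; "gripper_width": finger opening in m; "gripper_force": force on a finger pad.
Only numpy, scipy, OpenCV 4.12 (cv2) and the standard library are available. Lean on these libraries where they do the work, as an engineer would, in place of code of your own. Each camera call takes 0.05 s, during which the arm holds its last target. There are 200 camera calls.

## Working session

There is one attempt and no reset: what is moved stays moved. The work goes in short steps, Python scripts to look and compute and a tool call to move; the robot and the scene stay as the last step left them, time stands still between calls to the robot, and variables do not carry over. Pictures are saved under pics/ and viewed, at most 13 in all, crops included, and the job is handed in when it is done.

Besides the shell and the picture viewer there is one more tool, called as name([rows], argument=value, ...), one row to a line, values as JSON. play_rows: Moves the arm, as the interface text tells. Shift numbers are shares of 0.15 m and turn numbers shares of 0.08 rad, none past 1 either way. Its arguments: {"type":"object","properties":{"rows":{"type":"array"},"squeeze":{"type":"number"}},"required":["rows"]}

```bash
mkdir -p pics; python3 - <<'E'
from plant import r
import cv2,pickle
d={}
for n in("scene","top"):
    c=r.capture(n);d[n]=c;cv2.imwrite(f"pics/{n}0.png",c["image"])
    print(n,c["fx"],c["cx"],c["R"],c["t"],c["distortion"])
pickle.dump(d,open("c0.pkl","wb"))
s=r.get_state();print(s)
E
```

```text
scene 466.44645444735755 247.79872340846183 [[-0.75936459 -0.65066205 -0.00208034]
 [-0.37987635  0.44593146 -0.8104561 ]
 [ 0.52826072 -0.61464139 -0.58579568]] [0.45843997 0.27126885 1.02700406] [-0.1742166  0.         0.         0.         0.       ]
top 419.1252323906499 250.28738931289294 [[-0.00718518 -0.9999678  -0.00357393]
 [-0.99862837  0.00736083 -0.05183813]
 [ 0.05186277  0.00319656 -0.99864911]] [0.03660572 0.58541434 1.12160196] [0.04383788 0.         0.         0.         0.        ]
{'time_s': 0.1, 'joints': array([-5.84359684e+01,  2.05871942e+01,  6.40120550e-01, -1.70112266e-02,
       -7.01353942e+01, -1.65065296e+01]), 'qd': array([-0.05116   , -0.09229541,  0.17120428,  0.07942   ,  0.0377982 ,
       -0.03715439]), 'joint_torque': array([ 5.67482020e-04, -5.84165812e+01,  2.93747592e+01,  7.01534808e+00,
        1.01693082e-02, -7.68873792e-05]), 'tcp_pos': array([ 0.17520322, -0.65138899,  0.20052856]), 'eef_rot': array([ 1.79916387e+02, -8.09969844e-03, -1.64948284e+02]), 'contact_force': array([-0.66469696, -0.25843   ,  0.16720808]), 'moment': array([-0.01766821,  0.02555495, -0.02901633]), 'gripper_force': 0.0, 'gripper_width': 0.08789437025884128}
```

View pics/scene0.png

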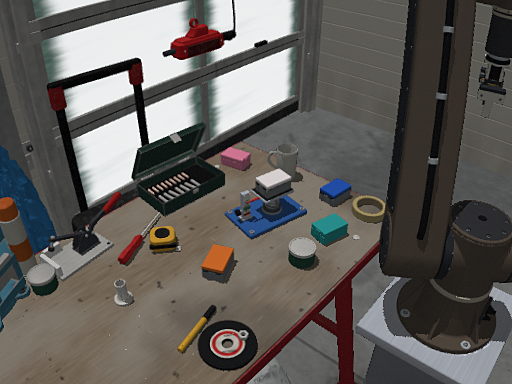

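View pics/top0.png

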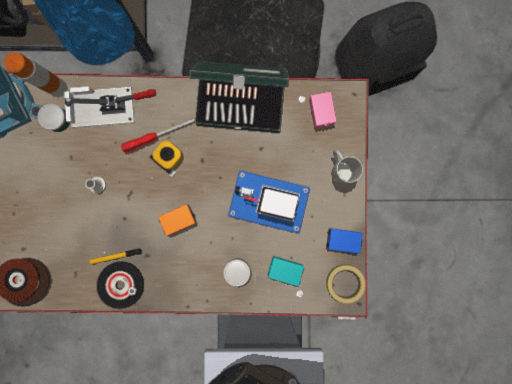

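The two views show the same layout. In the top view, orange is at (177,220), blue at (345,241), white on the dispenser at (278,205) and turquoise at (286,271). The paste tin is at (237,273), the mug at (347,170) and the tape at (167,155).

```bash
cat >h.py <<'E'
import numpy as np,cv2
K=lambda c:np.array([[c["fx"],0,c["cx"]],[0,c["fy"],c["cy"]],[0,0,1]])
def cast(c,px,z):
    p=cv2.undistortPoints(np.array(px,float).reshape(-1,1,2),K(c),np.array(c["distortion"])).reshape(-1,2)
    R,t=np.array(c["R"]),np.array(c["t"]);o=-R.T@t
    d=np.c_[p,np.ones(len(p))]@R
    return o+d*((z-o[2])/d[:,2])[:,None]
H={"orange":((7,150,120),(16,255,255)),"blue":((112,150,60),(125,255,255)),"plate":((100,120,60),(111,255,255)),"white":((0,0,200),(180,40,255)),"teal":((80,120,60),(97,255,255))}
def blobs(c,col,near=None,rad=40):
    m=cv2.inRange(cv2.cvtColor(c["image"],cv2.COLOR_BGR2HSV),*map(np.array,H[col]))
    if near is not None:
        k=np.zeros_like(m);cv2.circle(k,tuple(map(int,near)),rad,255,-1);m&=k
    cs,_=cv2.findContours(m,cv2.RETR_EXTERNAL,cv2.CHAIN_APPROX_NONE)
    return sorted(cs,key=cv2.contourArea)[::-1]
def rect(c,cnt,z):
    P=cast(c,cnt.reshape(-1,2),z)[:,:2]
    (cx,cy),(w,h),a=cv2.minAreaRect((P*1000).astype(np.float32))
    if w>h:w,h,a=h,w,a+90   # a: direction of short side
    a=(a+90)%180-90
    return np.round([cx,cy,w,h,a],1)
E
python3 - <<'E'
import pickle;from h import *
d=pickle.load(open("c0.pkl","rb"));c=d["top"]
hsv=cv2.cvtColor(c["image"],cv2.COLOR_BGR2HSV)
for u,v in((177,220),(345,241),(278,205),(240,210),(286,271)):print(hsv[v,u],end=" ")
print("cam",-np.array(c["R"]).T@c["t"],-np.array(d["scene"]["R"]).T@d["scene"]["t"])
for n,p,z in(("orange",(177,220),.04),("blue",(345,241),.04),("white",(278,205),.12),("plate",(270,202),.012),("blue",(270,202),.012),("teal",(286,271),.04),("white",(237,273),.046)):
    for b in blobs(c,n,p,45 if p[0]==270 else 27)[:1]:print(n,rect(c,b,z),cv2.contourArea(b))
print("mug,tape,ring",cast(c,[(347,170),(167,155),(347,285)],.05))
c=d["scene"]
for n,p,z in(("orange",(219,258),.04),("blue",(336,187),.04),("white",(273,178),.12)):
    b=blobs(c,n,p,35)
    if b:print("scene",n,rect(c,b[0],z),b[0].reshape(-1,2).min(0),b[0].reshape(-1,2).max(0))
E
```

```text
[ 14 195 235] [109 196 200] [  0   3 241] [107 175 184] [ 89 188 178] cam [0.526705   0.02871014 1.1505644 ] [-0.0913542   0.80856138  0.82241975]
orange [502.5 228.2  55.8  84.   23.5] 627.0
blue [ 469.6 -226.5    0.     0.     0. ] 0.0
white [542.6 -37.8  53.9  82.2 -13.7] 683.5
plate [549.3 -17.1 127.7 197.  -14.1] 3282.5
teal [366.2 -58.   56.9  86.4 -16.9] 659.0
white [373.6  72.2  44.   56.2  33.6] 256.5
mug,tape,ring [[ 0.6296669  -0.22215143  0.05      ]
 [ 0.6729448   0.25121543  0.05      ]
 [ 0.33133844 -0.21589504  0.05      ]]
scene orange [505.8 228.1  54.8  84.3  23.2] [202 244] [233 270]
scene blue [ 467.8 -258.6    0.     0.     0. ] [337 178] [337 178]
scene white [546.6 -39.2  51.1  80.7 -13.9] [257 169] [289 186]
```

```bash
cat >>h.py <<'E'
def plan(x,y,z,yaw,n,cur=None):
    "constant body twist rows, tool down"
    from scipy.spatial.transform import Rotation as Ro
    from scipy.linalg import logm
    if cur is None:
        from plant import r
        s=r.get_state();p=np.array(s["tcp_pos"]);e=s["eef_rot"]
    else:p,e=np.array(cur[:3]),[180,0,cur[3]]
    def T(p,e):
        M=np.eye(4);M[:3,:3]=Ro.from_euler("xyz",e,degrees=True).as_matrix();M[:3,3]=p;return M
    D=np.linalg.inv(T(p,e))@T([x,y,z],[180,0,yaw])
    rv=Ro.from_matrix(D[:3,:3]).as_rotvec();L=np.real(logm(D))
    print("from",np.round(p,4),np.round(e,1),"slide",np.round(L[:3,3]/n/.15,3),"rot",np.round(rv/n/.08,3),"mm/row",np.round(np.linalg.norm(L[:3,3])/n*1000,1))
    S=np.linalg.norm
    from scipy.linalg import expm
    print("radii",[round(float(S((T(p,e)@expm(L*k/4))[:2,3])),2) for k in range(5)])
E
python3 - <<'E'
import pickle;from h import *
d=pickle.load(open("c0.pkl","rb"));c=d["top"]
print("blue",rect(c,blobs(c,"plate",(345,241),30)[0],.04))
c=d["scene"];print("blue",rect(c,blobs(c,"plate",(336,187),25)[0],.04))
plan(.503,.228,.2,-66.5,22)
plan(.503,.228,.2,-66.5,20,(.175,-.651,.2,-150))
E
```

```text
blue [ 444.3 -214.5   55.1   85.    -7.4]
blue [ 444.3 -212.2   59.2   89.8   -8.4]
from [ 0.1752 -0.6514  0.2005] [ 179.9   -0.  -164.9] slide [-0.321  0.03   0.   ] rot [ 0.001  0.001 -0.976] mm/row 48.4
radii [0.67, 0.65, 0.61, 0.58, 0.55]
from [ 0.175 -0.651  0.2  ] [ 180    0 -150] slide [-0.342 -0.013  0.   ] rot [ 0.     0.    -0.911] mm/row 51.3
radii [0.67, 0.62, 0.58, 0.55, 0.55]
```

play_rows([
  {"slide": [-0.32, 0.03, -0.05], "delta_rot": [0, 0, -0.98], "fingers": 1},
  {"slide": [-0.32, 0.03, -0.05], "delta_rot": [0, 0, -0.98], "fingers": 1},
  {"slide": [-0.32, 0.03, -0.05], "delta_rot": [0, 0, -0.98], "fingers": 1},
  {"slide": [-0.32, 0.03, -0.05], "delta_rot": [0, 0, -0.98], "fingers": 1},
  {"slide": [-0.32, 0.03, -0.05], "delta_rot": [0, 0, -0.98], "fingers": 1},
  {"slide": [-0.32, 0.03, -0.05], "delta_rot": [0, 0, -0.98], "fingers": 1},
  {"slide": [-0.32, 0.03, -0.05], "delta_rot": [0, 0, -0.98], "fingers": 1},
  {"slide": [-0.32, 0.03, -0.05], "delta_rot": [0, 0, -0.98], "fingers": 1},
], squeeze=20)

```text
time_s: 1.1
tcp_pos: [0.4827, -0.4266, 0.261]
eef_rot: [179.9, -0.0, -128.9]
contact_force: [0.9, -0.3, -0.3]
gripper_width: 0.0877
gripper_force: 0.0
```

play_rows([
  {"slide": [-0.32, 0.03, 0], "delta_rot": [0, 0, -0.98], "fingers": 1},
  {"slide": [-0.32, 0.03, 0], "delta_rot": [0, 0, -0.98], "fingers": 1},
  {"slide": [-0.32, 0.03, 0], "delta_rot": [0, 0, -0.98], "fingers": 1},
  {"slide": [-0.32, 0.03, 0], "delta_rot": [0, 0, -0.98], "fingers": 1},
  {"slide": [-0.32, 0.03, 0], "delta_rot": [0, 0, -0.98], "fingers": 1},
  {"slide": [-0.32, 0.03, 0], "delta_rot": [0, 0, -0.98], "fingers": 1},
  {"slide": [-0.32, 0.03, 0], "delta_rot": [0, 0, -0.98], "fingers": 1},
  {"slide": [-0.32, 0.03, 0], "delta_rot": [0, 0, -0.98], "fingers": 1},
])

```text
time_s: 2.1
tcp_pos: [0.5985, -0.0653, 0.2608]
eef_rot: [180.0, -0.0, -92.9]
contact_force: [0.7, -0.5, 0.5]
gripper_width: 0.0877
gripper_force: 0.0
```

```bash
python3 -c "
from h import *
plan(.503,.228,.13,-66.5,7)"
```

```text
from [ 0.5985 -0.0653  0.2608] [180.   -0.  -92.9] slide [-0.294  0.04   0.125] rot [ 0.002  0.    -0.824] mm/row 48.2
radii [0.6, 0.59, 0.57, 0.56, 0.55]
```

play_rows([
  {"slide": [-0.294, 0.04, 0], "delta_rot": [0, 0, -0.824], "fingers": 1},
  {"slide": [-0.294, 0.04, 0], "delta_rot": [0, 0, -0.824], "fingers": 1},
  {"slide": [-0.294, 0.04, 0.1], "delta_rot": [0, 0, -0.824], "fingers": 1},
  {"slide": [-0.294, 0.04, 0.2], "delta_rot": [0, 0, -0.824], "fingers": 1},
  {"slide": [-0.294, 0.04, 0.2], "delta_rot": [0, 0, -0.824], "fingers": 1},
  {"slide": [-0.294, 0.04, 0.2], "delta_rot": [0, 0, -0.824], "fingers": 1},
  {"slide": [-0.294, 0.04, 0.2], "delta_rot": [0, 0, -0.824], "fingers": 1},
  {"slide": [0, 0, 0], "delta_rot": [0, 0, 0], "fingers": 1},
])

```text
time_s: 3.1
tcp_pos: [0.5108, 0.231, 0.1236]
eef_rot: [179.7, -0.1, -66.4]
contact_force: [0.7, -0.8, 0.4]
gripper_width: 0.0877
gripper_force: 0.0
```

```bash
python3 -c "
from h import *
plan(.503,.228,.008,-66.5,5)
from plant import r
c=r.capture('scene');cv2.imwrite('pics/s1.png',cv2.resize(c['image'][150:330,120:360],None,fx=2.5,fy=2.5))"
```

```text
from [0.5108 0.231  0.1236] [ 1.797e+02 -1.000e-01 -6.640e+01] slide [-0.001  0.011  0.154] rot [ 0.012 -0.002  0.003] mm/row 23.2
radii [0.56, 0.56, 0.56, 0.55, 0.55]
```

View pics/s1.png

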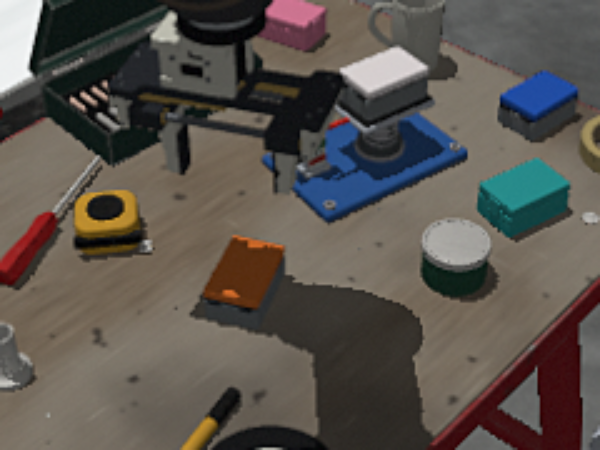

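The crop shows the open gripper over the untouched orange case at (243,275), with its fingers on either side in the 23° direction. Nothing is in the way, so I'll descend.

play_rows([
  {"slide": [0, 0.011, 0.154], "delta_rot": [0, 0, 0], "fingers": 1},
  {"slide": [0, 0.011, 0.154], "delta_rot": [0, 0, 0], "fingers": 1},
  {"slide": [0, 0.011, 0.154], "delta_rot": [0, 0, 0], "fingers": 1},
  {"slide": [0, 0.011, 0.154], "delta_rot": [0, 0, 0], "fingers": 1},
  {"slide": [0, 0.011, 0.14], "delta_rot": [0, 0, 0], "fingers": 1},
  {"slide": [0, 0, 0], "delta_rot": [0, 0, 0], "fingers": 1},
])

```text
time_s: 3.9
tcp_pos: [0.5057, 0.2253, 0.0123]
eef_rot: [179.9, -0.0, -66.7]
contact_force: [-0.7, 0.8, 0.4]
gripper_width: 0.088
gripper_force: 0.0
```

play_rows([
  {"slide": [0, 0, 0], "delta_rot": [0, 0, 0], "fingers": -1},
  {"slide": [0, 0, 0], "delta_rot": [0, 0, 0], "fingers": -1},
  {"slide": [0, 0, 0], "delta_rot": [0, 0, 0], "fingers": -1},
  {"slide": [0, 0, 0], "delta_rot": [0, 0, 0], "fingers": -1},
  {"slide": [0, 0, 0], "delta_rot": [0, 0, 0], "fingers": -1},
  {"slide": [0, 0, 0], "delta_rot": [0, 0, 0], "fingers": -1},
])

```text
time_s: 4.65
tcp_pos: [0.506, 0.2268, 0.0133]
eef_rot: [-180.0, 0.0, -66.6]
contact_force: [-1.6, -0.6, 4.9]
gripper_width: 0.0547
gripper_force: 20.0
```

play_rows([
  {"slide": [0, 0, -0.15], "delta_rot": [0, 0, 0], "fingers": -1},
  {"slide": [0, 0, -0.25], "delta_rot": [0, 0, 0], "fingers": -1},
  {"slide": [0, 0, -0.3], "delta_rot": [0, 0, 0], "fingers": -1},
  {"slide": [0, 0, -0.3], "delta_rot": [0, 0, 0], "fingers": -1},
  {"slide": [0, 0, -0.3], "delta_rot": [0, 0, 0], "fingers": -1},
  {"slide": [0, 0, 0], "delta_rot": [0, 0, 0], "fingers": -1},
], squeeze=25)

```text
time_s: 5.4
tcp_pos: [0.5076, 0.2279, 0.2117]
eef_rot: [-179.6, 0.1, -66.6]
contact_force: [-0.7, -0.5, -0.9]
gripper_width: 0.0546
gripper_force: 25.0
```

```bash
python3 -c "
from h import *
plan(.543,-.0395,.2,-103.8,10)"
```

```text
from [0.5076 0.2279 0.2117] [-1.796e+02  1.000e-01 -6.660e+01] slide [ 0.183 -0.009  0.008] rot [-0.007  0.005  0.811] mm/row 27.5
radii [0.56, 0.56, 0.56, 0.55, 0.54]
```

play_rows([
  {"slide": [0.183, -0.009, 0.008], "delta_rot": [0, 0, 0.811], "fingers": -1},
  {"slide": [0.183, -0.009, 0.008], "delta_rot": [0, 0, 0.811], "fingers": -1},
  {"slide": [0.183, -0.009, 0.008], "delta_rot": [0, 0, 0.811], "fingers": -1},
  {"slide": [0.183, -0.009, 0.008], "delta_rot": [0, 0, 0.811], "fingers": -1},
  {"slide": [0.183, -0.009, 0.008], "delta_rot": [0, 0, 0.811], "fingers": -1},
  {"slide": [0.183, -0.009, 0.008], "delta_rot": [0, 0, 0.811], "fingers": -1},
  {"slide": [0.183, -0.009, 0.008], "delta_rot": [0, 0, 0.811], "fingers": -1},
  {"slide": [0.183, -0.009, 0.008], "delta_rot": [0, 0, 0.811], "fingers": -1},
])

```text
time_s: 6.4
tcp_pos: [0.5547, 0.014, 0.1967]
eef_rot: [179.9, -0.0, -96.5]
contact_force: [0.5, 0.3, -0.6]
gripper_width: 0.0545
gripper_force: 25.0
```

play_rows([
  {"slide": [0.183, -0.009, 0.008], "delta_rot": [0, 0, 0.811], "fingers": -1},
  {"slide": [0.183, -0.009, 0.008], "delta_rot": [0, 0, 0.811], "fingers": -1},
  {"slide": [0, 0, 0], "delta_rot": [0, 0, 0], "fingers": -1},
  {"slide": [0, 0, 0], "delta_rot": [0, 0, 0], "fingers": -1},
])

```text
time_s: 6.9
tcp_pos: [0.5499, -0.0396, 0.1951]
eef_rot: [179.9, -0.0, -103.8]
contact_force: [-0.5, 0.3, -0.3]
gripper_width: 0.0544
gripper_force: 25.0
```

```bash
python3 -c "
from h import *
plan(.543,-.0395,.139,-103.8,4)
from plant import r
c=r.capture('scene');cv2.imwrite('pics/s2.png',cv2.resize(c['image'][130:270,180:350],None,fx=4,fy=4))"
```

```text
from [ 0.5499 -0.0396  0.1951] [ 179.9   -0.  -103.8] slide [0.003 0.011 0.094] rot [ 0.003 -0.001  0.   ] mm/row 14.1
radii [0.55, 0.55, 0.55, 0.55, 0.54]
```

View pics/s2.png

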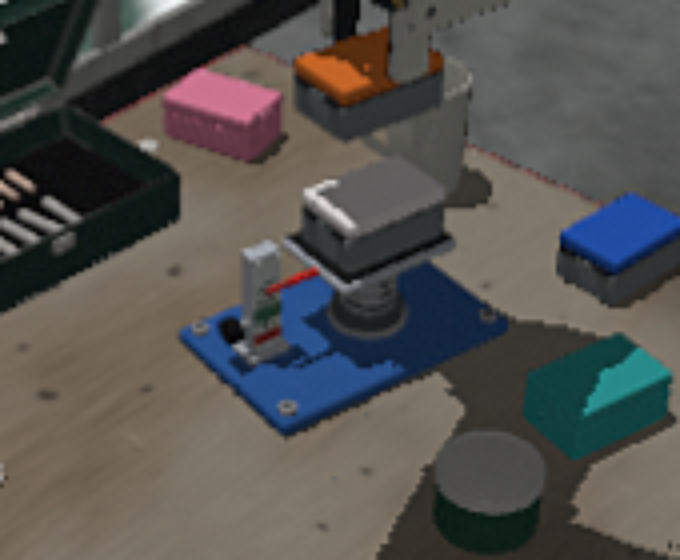

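The crop shows the orange case held level directly above the white one: orange at (295–443, 30–135), white at (303–445, 160–270). They look aligned, so I'll lower.

play_rows([
  {"slide": [0.003, 0.011, 0.094], "delta_rot": [0, 0, 0], "fingers": -1},
  {"slide": [0.003, 0.011, 0.094], "delta_rot": [0, 0, 0], "fingers": -1},
  {"slide": [0.003, 0.011, 0.094], "delta_rot": [0, 0, 0], "fingers": -1},
  {"slide": [0.003, 0.011, 0.094], "delta_rot": [0, 0, 0], "fingers": -1},
  {"slide": [0, 0, 0], "delta_rot": [0, 0, 0], "fingers": -1},
  {"slide": [0, 0, 0], "delta_rot": [0, 0, 0], "fingers": -1},
  {"slide": [0, 0, 0], "delta_rot": [0, 0, 0], "fingers": -1},
])

```text
time_s: 7.82
tcp_pos: [0.5439, -0.0399, 0.1402]
eef_rot: [-179.9, 0.0, -103.8]
contact_force: [-0.7, -0.3, -1.0]
gripper_width: 0.0543
gripper_force: 25.0
```

play_rows([
  {"slide": [0, 0, 0.01], "delta_rot": [0, 0, 0], "fingers": -1},
  {"slide": [0, 0, 0.01], "delta_rot": [0, 0, 0], "fingers": -1},
  {"slide": [0, 0, 0], "delta_rot": [0, 0, 0], "fingers": -1},
])

```text
time_s: 8.2
tcp_pos: [0.5433, -0.04, 0.1364]
eef_rot: [180.0, -0.0, -103.8]
contact_force: [0.7, -0.1, -1.6]
gripper_width: 0.0545
gripper_force: 25.0
```

play_rows([
  {"slide": [0, 0, 0.01], "delta_rot": [0, 0, 0], "fingers": -1},
  {"slide": [0, 0, 0.01], "delta_rot": [0, 0, 0], "fingers": -1},
  {"slide": [0, 0, 0], "delta_rot": [0, 0, 0], "fingers": -1},
])

```text
time_s: 8.57
tcp_pos: [0.5434, -0.04, 0.1335]
eef_rot: [180.0, -0.0, -103.8]
contact_force: [0.4, 0.2, -0.2]
gripper_width: 0.0543
gripper_force: 25.0
```

play_rows([
  {"slide": [0, 0, 0.007], "delta_rot": [0, 0, 0], "fingers": -1},
  {"slide": [0, 0, 0], "delta_rot": [0, 0, 0], "fingers": -1},
])

```text
time_s: 8.82
tcp_pos: [0.5435, -0.04, 0.1329]
eef_rot: [-180.0, -0.0, -103.8]
contact_force: [-2.2, 0.6, 4.7]
gripper_width: 0.0546
gripper_force: 25.0
```

play_rows([
  {"slide": [0, 0, 0], "delta_rot": [0, 0, 0], "fingers": 0.4},
  {"slide": [0, 0, 0], "delta_rot": [0, 0, 0], "fingers": 1},
  {"slide": [0, 0, 0], "delta_rot": [0, 0, 0], "fingers": 1},
  {"slide": [0, 0, 0], "delta_rot": [0, 0, 0], "fingers": 1},
  {"slide": [0, 0, -0.1], "delta_rot": [0, 0, 0], "fingers": 1},
  {"slide": [0, 0, -0.25], "delta_rot": [0, 0, 0], "fingers": 1},
  {"slide": [0, 0, -0.25], "delta_rot": [0, 0, 0], "fingers": 1},
  {"slide": [0, 0, -0.1], "delta_rot": [0, 0, 0], "fingers": 1},
])

```text
time_s: 9.82
tcp_pos: [0.5447, -0.0399, 0.2411]
eef_rot: [-179.8, 0.1, -103.8]
contact_force: [-0.6, 1.7, -0.8]
gripper_width: 0.0871
gripper_force: 0.0
```

```bash
python3 -c "
from h import *
plan(.444,-.2135,.2,-98,7)
from plant import r
c=r.capture('scene');cv2.imwrite('pics/s3.png',cv2.resize(c['image'][130:270,180:350],None,fx=4,fy=4))
for b in blobs(c,'orange',(275,155),35)[:2]:print(rect(c,b,.16),cv2.contourArea(b))
for b in blobs(c,'plate',(336,187),25)[:1]:print(rect(c,b,.04))"
```

```text
from [ 0.5447 -0.0399  0.2411] [-1.798e+02  1.000e-01 -1.038e+02] slide [0.181 0.063 0.039] rot [-0.008  0.003 -0.181] mm/row 29.3
radii [0.55, 0.52, 0.51, 0.5, 0.49]
[551.6 -15.6  41.   56.2  75.5] 143.5
[ 444.3 -212.2   59.2   89.8   -8.4]
```

View pics/s3.png

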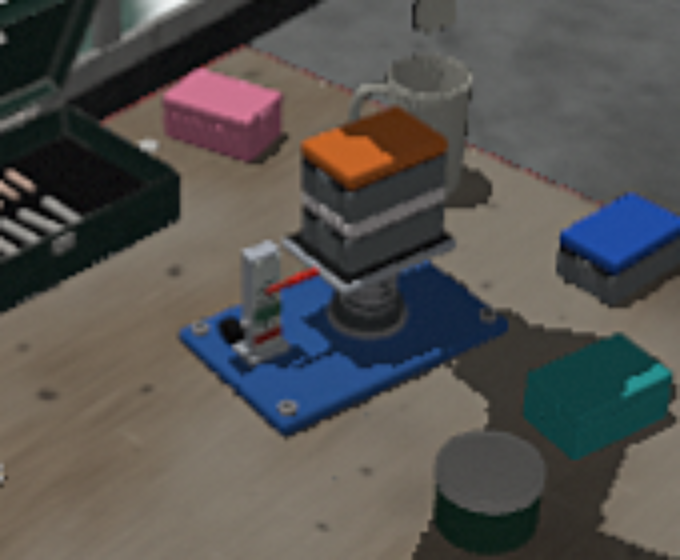

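The crop shows orange flush on white with edges lined up (column x 302–445). The pointer is still up at about (300,275). Blue hasn't moved. The tape roll is close to blue, so I'll go in with the fingers only partly open.

play_rows([
  {"slide": [0.181, 0.063, 0], "delta_rot": [0, 0, -0.181], "fingers": 0.55},
  {"slide": [0.181, 0.063, 0], "delta_rot": [0, 0, -0.181], "fingers": 0.55},
  {"slide": [0.181, 0.063, 0], "delta_rot": [0, 0, -0.181], "fingers": 0.55},
  {"slide": [0.181, 0.063, 0.1], "delta_rot": [0, 0, -0.181], "fingers": 0.55},
  {"slide": [0.181, 0.063, 0.2], "delta_rot": [0, 0, -0.181], "fingers": 0.55},
  {"slide": [0.181, 0.063, 0.3], "delta_rot": [0, 0, -0.181], "fingers": 0.55},
  {"slide": [0.181, 0.063, 0.3], "delta_rot": [0, 0, -0.181], "fingers": 0.55},
  {"slide": [0, 0, 0], "delta_rot": [0, 0, 0], "fingers": 0.55},
])

```text
time_s: 10.88
tcp_pos: [0.437, -0.2139, 0.0987]
eef_rot: [179.5, 0.0, -98.2]
contact_force: [-0.7, 0.1, -0.2]
gripper_width: 0.0676
gripper_force: 0.0
```

play_rows([
  {"slide": [0, 0, 0], "delta_rot": [0, 0, 0], "fingers": 0.55},
  {"slide": [0, 0, 0], "delta_rot": [0, 0, 0], "fingers": 0.55},
])

```text
time_s: 11.12
tcp_pos: [0.4426, -0.213, 0.1036]
eef_rot: [-179.9, 0.0, -98.0]
contact_force: [-0.8, 0.2, 0.7]
gripper_width: 0.068
gripper_force: 0.0
```

```bash
python3 -c "
from h import *
plan(.444,-.2135,.011,-98,6)
from plant import r
c=r.capture('scene')
for b in blobs(c,'orange',(275,165),35)[:2]:print(rect(c,b,.16),cv2.contourArea(b))
c=r.capture('top');cv2.imwrite('pics/t4.png',cv2.resize(c['image'][150:310,220:390],None,fx=3.5,fy=3.5))
for b in blobs(c,'orange',(278,205),30)[:2]:print(rect(c,b,.16),cv2.contourArea(b))
"
```

```text
from [ 0.4426 -0.213   0.1036] [-179.9    0.   -98. ] slide [ 0.    -0.002  0.103] rot [-0.005  0.     0.002] mm/row 15.4
radii [0.49, 0.49, 0.49, 0.49, 0.49]
[547.1 -37.   56.2  84.9 -14. ] 321.5
[543.3 -36.2  56.4  84.7 -13.6] 795.0
```

View pics/t4.png

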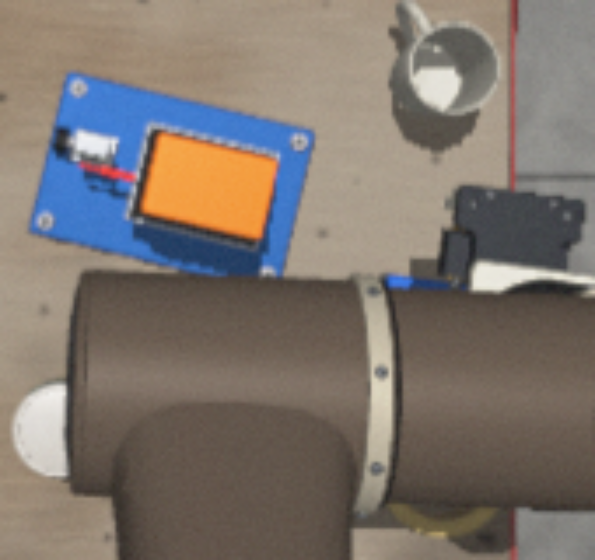

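The top crop shows orange sitting square on the platform at (207,187). It measures (543.3, −36.2) mm at −13.6°, within 2 mm of where white was. The fingers are beside blue, clear of the mug. I'll descend and grip.

play_rows([
  {"slide": [0, -0.003, 0.103], "delta_rot": [0, 0, 0], "fingers": 0.55},
  {"slide": [0, -0.003, 0.103], "delta_rot": [0, 0, 0], "fingers": 0.55},
  {"slide": [0, -0.003, 0.103], "delta_rot": [0, 0, 0], "fingers": 0.55},
  {"slide": [0, 0, 0.103], "delta_rot": [0, 0, 0], "fingers": 0.55},
  {"slide": [0, 0, 0.103], "delta_rot": [0, 0, 0], "fingers": 0.55},
  {"slide": [0, 0, 0.09], "delta_rot": [0, 0, 0], "fingers": 0.55},
  {"slide": [0, 0, 0], "delta_rot": [0, 0, 0], "fingers": 0.55},
  {"slide": [0, 0, 0], "delta_rot": [0, 0, 0], "fingers": 0.55},
], squeeze=20)

```text
time_s: 12.22
tcp_pos: [0.4432, -0.2134, 0.0123]
eef_rot: [-180.0, -0.0, -98.0]
contact_force: [0.1, -0.2, 0.8]
gripper_width: 0.0679
gripper_force: 0.0
```

play_rows([
  {"slide": [0, 0, 0], "delta_rot": [0, 0, 0], "fingers": -1},
  {"slide": [0, 0, 0], "delta_rot": [0, 0, 0], "fingers": -1},
  {"slide": [0, 0, 0], "delta_rot": [0, 0, 0], "fingers": -1},
  {"slide": [0, 0, 0], "delta_rot": [0, 0, 0], "fingers": -1},
  {"slide": [0, 0, 0], "delta_rot": [0, 0, 0], "fingers": -1},
])

```text
time_s: 12.85
tcp_pos: [0.4432, -0.2135, 0.0123]
eef_rot: [-179.9, -0.0, -98.0]
contact_force: [-1.0, -0.0, 6.2]
gripper_width: 0.055
gripper_force: 20.0
```

play_rows([
  {"slide": [0, 0, -0.15], "delta_rot": [0, 0, 0], "fingers": -1},
  {"slide": [0, 0, -0.25], "delta_rot": [0, 0, 0], "fingers": -1},
  {"slide": [0, 0, -0.3], "delta_rot": [0, 0, 0], "fingers": -1},
  {"slide": [0, 0, -0.3], "delta_rot": [0, 0, 0], "fingers": -1},
  {"slide": [0, 0, -0.3], "delta_rot": [0, 0, 0], "fingers": -1},
  {"slide": [0, 0, -0.2], "delta_rot": [0, 0, 0], "fingers": -1},
  {"slide": [0, 0, 0], "delta_rot": [0, 0, 0], "fingers": -1},
  {"slide": [0, 0, 0], "delta_rot": [0, 0, 0], "fingers": -1},
], squeeze=25)

```text
time_s: 13.85
tcp_pos: [0.4418, -0.2132, 0.2357]
eef_rot: [179.9, 0.0, -98.0]
contact_force: [-1.2, 1.0, -1.4]
gripper_width: 0.0549
gripper_force: 25.0
```

```bash
python3 -c "
from h import *
plan(.5435,-.0375,.235,-103.8,6)"
```

```text
from [ 0.4418 -0.2132  0.2357] [179.9   0.  -98. ] slide [-0.213 -0.074  0.001] rot [0.003 0.001 0.21 ] mm/row 33.8
radii [0.49, 0.5, 0.51, 0.52, 0.54]
```

play_rows([
  {"slide": [-0.213, -0.074, 0], "delta_rot": [0, 0, 0.21], "fingers": -1},
  {"slide": [-0.213, -0.074, 0], "delta_rot": [0, 0, 0.21], "fingers": -1},
  {"slide": [-0.213, -0.074, 0], "delta_rot": [0, 0, 0.21], "fingers": -1},
  {"slide": [-0.213, -0.074, 0], "delta_rot": [0, 0, 0.21], "fingers": -1},
  {"slide": [-0.213, -0.074, 0], "delta_rot": [0, 0, 0.21], "fingers": -1},
  {"slide": [-0.213, -0.074, 0], "delta_rot": [0, 0, 0.21], "fingers": -1},
  {"slide": [0, 0, 0], "delta_rot": [0, 0, 0], "fingers": -1},
  {"slide": [0, 0, 0], "delta_rot": [0, 0, 0], "fingers": -1},
])

```text
time_s: 14.85
tcp_pos: [0.5419, -0.0372, 0.2353]
eef_rot: [179.9, -0.1, -103.7]
contact_force: [-0.3, -0.6, -1.4]
gripper_width: 0.055
gripper_force: 25.0
```

play_rows([
  {"slide": [0, 0, 0], "delta_rot": [0, 0, 0], "fingers": -1},
])

```text
time_s: 14.98
tcp_pos: [0.5421, -0.0376, 0.2363]
eef_rot: [180.0, -0.0, -103.8]
contact_force: [0.5, 0.1, -0.4]
gripper_width: 0.0548
gripper_force: 25.0
```

```bash
python3 -c "
from h import *
plan(.5435,-.0375,.179,-103.8,4)
from plant import r
c=r.capture('scene')
for n in('plate','orange'):
  for b in blobs(c,n,(275,155),40)[:2]:print(n,rect(c,b,.16 if n=='orange' else .263-.04+.0005),cv2.contourArea(b),b.reshape(-1,2).mean(0))"
```

```text
from [ 0.5421 -0.0376  0.2363] [ 180.    -0.  -103.8] slide [-0.001 -0.002  0.095] rot [ 0.003 -0.001 -0.001] mm/row 14.3
radii [0.54, 0.54, 0.54, 0.54, 0.54]
plate [586.3 -86.6  71.3  79.4 -18.2] 223.5 [270.15873016 132.73015873]
plate [ 553.2 -127.1   11.    35.    36.3] 15.0 [291.625  131.1875]
orange [557.6  -4.7  29.2  60.   56.6] 67.0 [262.89473684 167.92105263]
```

play_rows([
  {"slide": [-0.001, -0.002, 0.095], "delta_rot": [0, 0, 0], "fingers": -1},
  {"slide": [-0.001, -0.002, 0.095], "delta_rot": [0, 0, 0], "fingers": -1},
  {"slide": [-0.001, -0.002, 0.095], "delta_rot": [0, 0, 0], "fingers": -1},
  {"slide": [-0.001, -0.002, 0.095], "delta_rot": [0, 0, 0], "fingers": -1},
  {"slide": [0, 0, 0], "delta_rot": [0, 0, 0], "fingers": -1},
  {"slide": [0, 0, 0], "delta_rot": [0, 0, 0], "fingers": -1},
  {"slide": [0, 0, 0.01], "delta_rot": [0, 0, 0], "fingers": -1},
  {"slide": [0, 0, 0], "delta_rot": [0, 0, 0], "fingers": -1},
])

```text
time_s: 16.02
tcp_pos: [0.5442, -0.0367, 0.1786]
eef_rot: [-180.0, 0.0, -103.8]
contact_force: [-0.4, -0.1, -0.5]
gripper_width: 0.0553
gripper_force: 25.0
```

```bash
python3 -c "
from h import *
from plant import r
c=r.capture('scene');cv2.imwrite('pics/s5.png',cv2.resize(c['image'][100:240,180:350],None,fx=4,fy=4))"
```

```text
(no output)
```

View pics/s5.png

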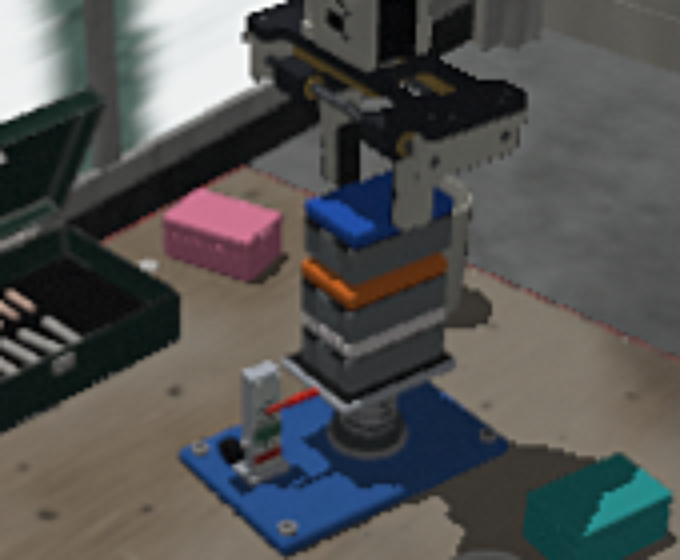

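The crop shows blue held just above orange, about 1–1.5 raw pixels (2–3 mm) to the right (left corner 306 vs 302). I'll shift it back slightly and lower.

play_rows([
  {"slide": [-0.014, 0, 0.01], "delta_rot": [0, 0, 0], "fingers": -1},
  {"slide": [0, 0, 0.01], "delta_rot": [0, 0, 0], "fingers": -1},
  {"slide": [0, 0, 0], "delta_rot": [0, 0, 0], "fingers": -1},
  {"slide": [0, 0, 0.01], "delta_rot": [0, 0, 0], "fingers": -1},
  {"slide": [0, 0, 0], "delta_rot": [0, 0, 0], "fingers": -1},
])

```text
time_s: 16.7
tcp_pos: [0.5444, -0.0347, 0.1736]
eef_rot: [180.0, -0.0, -103.8]
contact_force: [0.8, -0.3, -0.8]
gripper_width: 0.0549
gripper_force: 25.0
```

play_rows([
  {"slide": [0, 0, 0.008], "delta_rot": [0, 0, 0], "fingers": -1},
  {"slide": [0, 0, 0], "delta_rot": [0, 0, 0], "fingers": -1},
])

```text
time_s: 16.95
tcp_pos: [0.5446, -0.0347, 0.1725]
eef_rot: [-180.0, 0.0, -103.8]
contact_force: [-0.0, 0.2, -0.1]
gripper_width: 0.055
gripper_force: 25.0
```

play_rows([
  {"slide": [0, 0, 0.007], "delta_rot": [0, 0, 0], "fingers": -1},
  {"slide": [0, 0, 0], "delta_rot": [0, 0, 0], "fingers": -1},
])

```text
time_s: 17.2
tcp_pos: [0.5447, -0.0347, 0.1719]
eef_rot: [-180.0, 0.0, -103.8]
contact_force: [-1.7, -0.4, 4.4]
gripper_width: 0.055
gripper_force: 25.0
```

play_rows([
  {"slide": [0, 0, 0], "delta_rot": [0, 0, 0], "fingers": 0.4},
  {"slide": [0, 0, 0], "delta_rot": [0, 0, 0], "fingers": 1},
  {"slide": [0, 0, 0], "delta_rot": [0, 0, 0], "fingers": 1},
  {"slide": [0, 0, 0], "delta_rot": [0, 0, 0], "fingers": 1},
  {"slide": [0, 0, -0.1], "delta_rot": [0, 0, 0], "fingers": 1},
  {"slide": [0, 0, -0.2], "delta_rot": [0, 0, 0], "fingers": 1},
  {"slide": [0, 0, -0.2], "delta_rot": [0, 0, 0], "fingers": 1},
  {"slide": [0, 0, 0], "delta_rot": [0, 0, 0], "fingers": 1},
])

```text
time_s: 18.2
tcp_pos: [0.5462, -0.0346, 0.2502]
eef_rot: [-179.7, 0.1, -103.8]
contact_force: [0.4, -0.3, 0.2]
gripper_width: 0.0876
gripper_force: 0.0
```

play_rows([
  {"slide": [0, 0, 0], "delta_rot": [0, 0, 0], "fingers": -1},
  {"slide": [0, 0, 0], "delta_rot": [0, 0, 0], "fingers": -1},
  {"slide": [0, 0, 0], "delta_rot": [0, 0, 0], "fingers": -1},
  {"slide": [0, 0, 0], "delta_rot": [0, 0, 0], "fingers": -1},
  {"slide": [0, 0, 0], "delta_rot": [0, 0, 0], "fingers": -1},
  {"slide": [0, 0, 0], "delta_rot": [0, 0, 0], "fingers": -1},
], squeeze=10)

```text
time_s: 18.95
tcp_pos: [0.5445, -0.0347, 0.2465]
eef_rot: [180.0, -0.0, -103.8]
contact_force: [-0.5, 0.5, 0.3]
gripper_width: 0.0331
gripper_force: 0.0
```

```bash
python3 -c "
from h import *
from plant import r
c=r.capture('scene');cv2.imwrite('pics/s6.png',cv2.resize(c['image'][100:240,180:350],None,fx=4,fy=4))
for b in blobs(c,'plate',(275,155),35)[:1]:print(rect(c,b,.2),cv2.contourArea(b))
c=r.capture('top')
for b in blobs(c,'plate',(281,207),45)[:2]:print(rect(c,b,.2),cv2.contourArea(b))
plan(.5435,-.0375,.203,-103.8,1)"
```

```text
[540.9 -31.6  62.2  88.4 -14.9] 365.5
from [ 0.5446 -0.0347  0.2465] [ 180.     0.  -103.8] slide [0.02  0.002 0.29 ] rot [0.    0.    0.005] mm/row 43.6
radii [0.55, 0.55, 0.55, 0.55, 0.54]
```

View pics/s6.png

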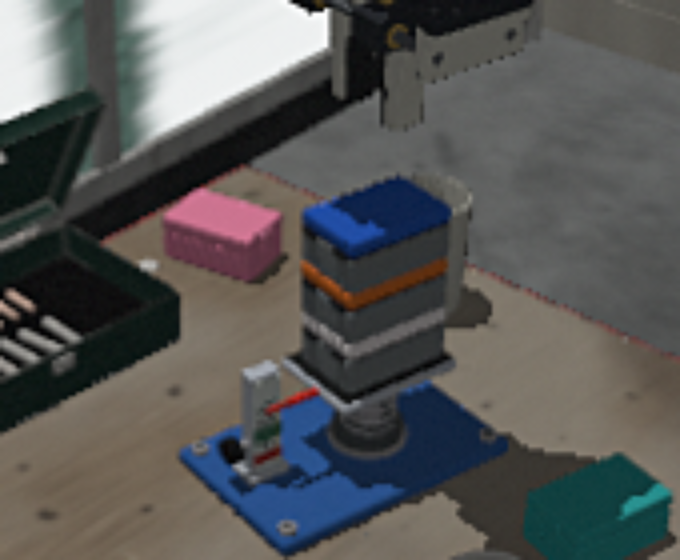

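The crop shows the three-case column standing square (x 302–450), pointer up and fingers clear above it. Next I'll close the fingers, centre them and press.

play_rows([
  {"slide": [0.018, 0.002, 0.04], "delta_rot": [0, 0, 0], "fingers": -1},
  {"slide": [0, 0, 0.1], "delta_rot": [0, 0, 0], "fingers": -1},
  {"slide": [0, 0, 0.1], "delta_rot": [0, 0, 0], "fingers": -1},
  {"slide": [0, 0, 0.01], "delta_rot": [0, 0, 0], "fingers": -1},
  {"slide": [0, 0, 0], "delta_rot": [0, 0, 0], "fingers": -1},
  {"slide": [0, 0, 0], "delta_rot": [0, 0, 0], "fingers": -1},
  {"slide": [0, 0, 0], "delta_rot": [0, 0, 0], "fingers": -1},
  {"slide": [0, 0, 0], "delta_rot": [0, 0, 0], "fingers": -1},
])

```text
time_s: 20.05
tcp_pos: [0.5437, -0.0372, 0.2093]
eef_rot: [-180.0, 0.0, -103.8]
contact_force: [0.0, -0.3, 0.4]
gripper_width: 0.0005
gripper_force: 0.0
```

play_rows([
  {"slide": [0, 0, 0.015], "delta_rot": [0, 0, 0], "fingers": -1},
  {"slide": [0, 0, 0.015], "delta_rot": [0, 0, 0], "fingers": -1},
  {"slide": [0, 0, 0.015], "delta_rot": [0, 0, 0], "fingers": -1},
  {"slide": [0, 0, 0.015], "delta_rot": [0, 0, 0], "fingers": -1},
  {"slide": [0, 0, 0.015], "delta_rot": [0, 0, 0], "fingers": -1},
  {"slide": [0, 0, 0], "delta_rot": [0, 0, 0], "fingers": -1},
  {"slide": [0, 0, 0], "delta_rot": [0, 0, 0], "fingers": -1},
  {"slide": [0, 0, 0], "delta_rot": [0, 0, 0], "fingers": -1},
])

```text
time_s: 21.05
tcp_pos: [0.5437, -0.0372, 0.1979]
eef_rot: [-180.0, 0.0, -103.8]
contact_force: [0.3, 0.0, 1.3]
gripper_width: 0.0005
gripper_force: 0.0
```

play_rows([
  {"slide": [0, 0, 0.015], "delta_rot": [0, 0, 0], "fingers": -1},
  {"slide": [0, 0, 0.02], "delta_rot": [0, 0, 0], "fingers": -1},
  {"slide": [0, 0, 0.02], "delta_rot": [0, 0, 0], "fingers": -1},
  {"slide": [0, 0, 0.02], "delta_rot": [0, 0, 0], "fingers": -1},
  {"slide": [0, 0, 0.02], "delta_rot": [0, 0, 0], "fingers": -1},
  {"slide": [0, 0, 0.02], "delta_rot": [0, 0, 0], "fingers": -1},
  {"slide": [0, 0, 0], "delta_rot": [0, 0, 0], "fingers": -1},
  {"slide": [0, 0, 0], "delta_rot": [0, 0, 0], "fingers": -1},
])

```text
time_s: 22.05
tcp_pos: [0.5437, -0.0372, 0.1806]
eef_rot: [-180.0, -0.0, -103.8]
contact_force: [-0.1, -0.4, -0.3]
gripper_width: 0.0004
gripper_force: 0.0
```

The force reads zero, which I didn't expect at this depth, so I'll look before going on.

```bash
python3 -c "
from h import *
from plant import r
s=r.get_state();print(s['contact_force'],s['tcp_pos'],s['moment'])
c=r.capture('scene');cv2.imwrite('pics/s7.png',cv2.resize(c['image'][100:240,180:350],None,fx=4,fy=4))"
```

```text
[-0.07337096 -0.3692018  -0.32843821] [ 0.54369778 -0.03721686  0.18059374] [0.11894374 0.02992619 0.01417815]
```

View pics/s7.png

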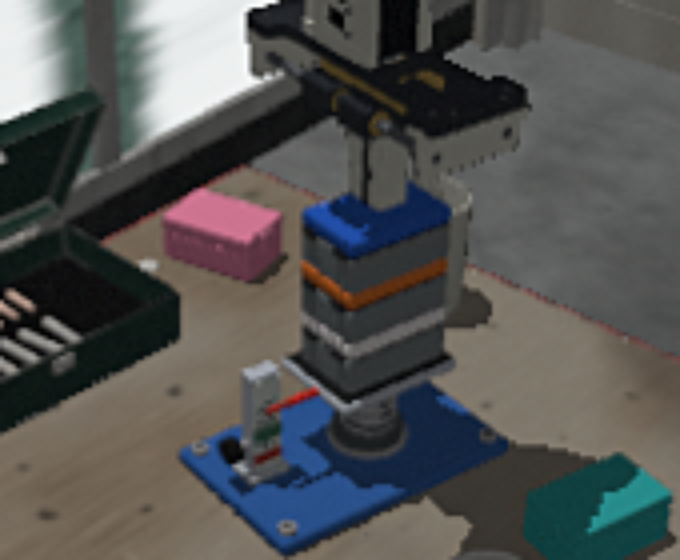

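The crop shows the fingertips at about (385,208), the column still at full height and the pointer up, so there's no real contact yet. I'll compare the TCP projection with the visible tip.

```bash
python3 -c "
from h import *
from plant import r
c=r.capture('scene')
P=np.array([[.5437,-.0372,z] for z in(.1806,.19,.2,.21,.22)]+[[.5435,-.0375,.2]])
p=cv2.projectPoints(P,cv2.Rodrigues(np.array(c['R']))[0],np.array(c['t']),K(c),np.array(c['distortion']))[0].reshape(-1,2)
print((p-[180,100])*4)
cv2.imwrite('pics/s8.png',cv2.resize(c['image'][125:175,245:305],None,fx=10,fy=10,interpolation=cv2.INTER_NEAREST))"
```

```text
[[376.18622085 234.59092867]
 [376.60756378 222.37814732]
 [377.05800397 209.27304234]
 [377.5106939  196.05081951]
 [377.96560976 182.710629  ]
 [377.58011387 209.19725668]]
```

View pics/s8.png

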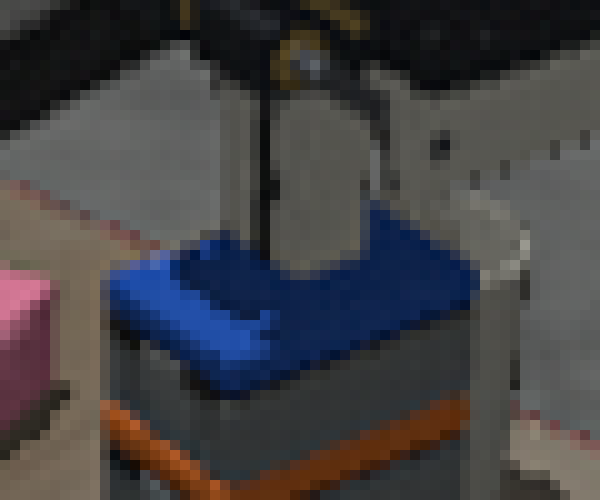

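The visible tip at row 152.5 matches z ≈ 0.20, not the reported 0.181. The finger also shows its full length, so it isn't hidden in the case. The real tips are therefore about 20 mm behind the reported TCP, and contact is just about to happen. I'll press on in small steps guided by force.

play_rows([
  {"slide": [0, 0, 0.01], "delta_rot": [0, 0, 0], "fingers": -1},
  {"slide": [0, 0, 0.01], "delta_rot": [0, 0, 0], "fingers": -1},
  {"slide": [0, 0, 0], "delta_rot": [0, 0, 0], "fingers": -1},
  {"slide": [0, 0, 0], "delta_rot": [0, 0, 0], "fingers": -1},
])

```text
time_s: 22.65
tcp_pos: [0.5436, -0.0372, 0.1775]
eef_rot: [-180.0, 0.0, -103.8]
contact_force: [0.2, -0.8, 0.5]
gripper_width: 0.0001
gripper_force: 0.0
```

play_rows([
  {"slide": [0, 0, 0.01], "delta_rot": [0, 0, 0], "fingers": -1},
  {"slide": [0, 0, 0.01], "delta_rot": [0, 0, 0], "fingers": -1},
  {"slide": [0, 0, 0], "delta_rot": [0, 0, 0], "fingers": -1},
  {"slide": [0, 0, 0], "delta_rot": [0, 0, 0], "fingers": -1},
])

```text
time_s: 23.15
tcp_pos: [0.5437, -0.0372, 0.1748]
eef_rot: [-180.0, 0.0, -103.8]
contact_force: [-1.0, 1.1, 4.2]
gripper_width: 0.0006
gripper_force: 1.9
```

play_rows([
  {"slide": [0, 0, 0.015], "delta_rot": [0, 0, 0], "fingers": -1},
  {"slide": [0, 0, 0.015], "delta_rot": [0, 0, 0], "fingers": -1},
  {"slide": [0, 0, 0.02], "delta_rot": [0, 0, 0], "fingers": -1},
  {"slide": [0, 0, 0.02], "delta_rot": [0, 0, 0], "fingers": -1},
  {"slide": [0, 0, 0.02], "delta_rot": [0, 0, 0], "fingers": -1},
  {"slide": [0, 0, 0], "delta_rot": [0, 0, 0], "fingers": -1},
  {"slide": [0, 0, 0], "delta_rot": [0, 0, 0], "fingers": -1},
  {"slide": [0, 0, 0], "delta_rot": [0, 0, 0], "fingers": -1},
])

```text
time_s: 24.15
tcp_pos: [0.5438, -0.0372, 0.1614]
eef_rot: [-180.0, 0.0, -103.8]
contact_force: [-1.8, 0.2, 6.9]
gripper_width: 0.0007
gripper_force: 3.4
```

play_rows([
  {"slide": [0, 0, 0.015], "delta_rot": [0, 0, 0], "fingers": -1},
  {"slide": [0, 0, 0.015], "delta_rot": [0, 0, 0], "fingers": -1},
  {"slide": [0, 0, 0.015], "delta_rot": [0, 0, 0], "fingers": -1},
  {"slide": [0, 0, 0.015], "delta_rot": [0, 0, 0], "fingers": -1},
  {"slide": [0, 0, 0.01], "delta_rot": [0, 0, 0], "fingers": -1},
  {"slide": [0, 0, 0], "delta_rot": [0, 0, 0], "fingers": -1},
  {"slide": [0, 0, 0], "delta_rot": [0, 0, 0], "fingers": -1},
  {"slide": [0, 0, 0], "delta_rot": [0, 0, 0], "fingers": -1},
])

```text
time_s: 25.15
tcp_pos: [0.544, -0.0373, 0.1513]
eef_rot: [-179.9, 0.0, -103.8]
contact_force: [-3.1, 0.3, 9.8]
gripper_width: 0.0005
gripper_force: 4.7
```

```bash
python3 -c "
from h import *
from plant import r
c=r.capture('scene');cv2.imwrite('pics/s9.png',cv2.resize(c['image'][120:230,215:315],None,fx=5,fy=5,interpolation=cv2.INTER_NEAREST))
h=cv2.cvtColor(c['image'],cv2.COLOR_BGR2HSV)
import pickle
c0=pickle.load(open('c0.pkl','rb'))['scene'];h0=cv2.cvtColor(c0['image'],cv2.COLOR_BGR2HSV)
for q in(h0,h):
  m=cv2.inRange(q,np.array((0,170,90)),np.array((6,255,255)))|cv2.inRange(q,np.array((174,170,90)),np.array((180,255,255)));m[:,:235]=0;m[:,270:]=0;m[:180]=0;m[235:]=0
  n,l,st,ce=cv2.connectedComponentsWithStats(m);print(st[1:],ce[1:].round(1))
ys=lambda x,y,z:(lambda a:[.5444+x*a[0]-y*a[1]*-1*-1*-1 if 0 else .5444+x*np.cos(a[2])-y*np.sin(a[2]),-.0365+x*np.sin(a[2])+y*np.cos(a[2]),z])([0,0,np.radians(-14)])
P=np.array([ys(0,45,z) for z in(.075,.056,.05,.044)])
print(cv2.projectPoints(P,cv2.Rodrigues(np.array(c['R']))[0],np.array(c['t']),K(c),np.array(c['distortion']))[0].reshape(-1,2))"
```

```text
[[247 197  12   6  19]] [[253.1 199.5]]
[[252 204   7   4  10]
 [249 208   2   1   2]] [[255.1 205.6]
 [249.5 208. ]]
[[506.30142618  87.5981733 ]
 [505.58580467  87.78915294]
 [505.35929102  87.84980871]
 [505.1325235   87.91063114]]
```

View pics/s9.png

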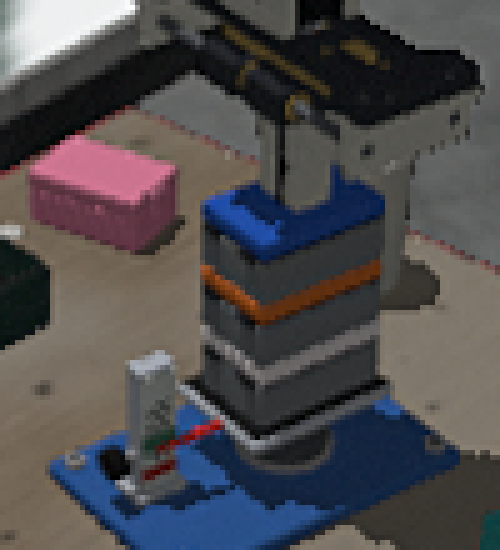

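The crop shows the column pressed and still square, with the pointer tip at about (160,447) in the green area. I'll check the depth numerically from the column's shift against the unpressed picture.

```bash
python3 -c "
from h import *
from plant import r
c=r.capture('scene');pj=lambda z:cv2.projectPoints(np.array([[.52,-.0,z]]),cv2.Rodrigues(np.array(c['R']))[0],np.array(c['t']),K(c),np.array(c['distortion']))[0][0,0]
now=cv2.resize(c['image'][100:240,180:350],None,fx=4,fy=4)
old=cv2.imread('pics/s6.png');x0,y0=310,270
T=old[y0:370,x0:435]
q=cv2.matchTemplate(now,T,cv2.TM_CCOEFF_NORMED);_,v,_,l=cv2.minMaxLoc(q)
d=np.array(l)-[x0,y0];k=(pj(.12)-pj(.1))/20*4
print(v,d,k,'mm',-d[1]/k[1]*-1*-1)
s=r.get_state();print(s['tcp_pos'],s['contact_force'],s['qd'].round(2))"
```

```text
0.9696516990661621 [-1 29] [ 0.04175432 -1.23251683] mm 23.529090494561018
[ 0.54399123 -0.0372952   0.15126171] [-2.85724433  0.77155806  8.38108533] [-0.08 -0.07  0.05 -0.02 -0.07  0.08]
```

Image shift (23.5 mm) and TCP travel since contact (about 23.7 mm) agree. The platform is at rest in the band with 8–10 N of push, so I'll hand in.

```bash
python3 -c "
from plant import r
print(r.close_job())"
```

```text
the job is handed in; nothing more can be done
None
```

I stacked orange on white and blue on orange, then handed the job in with the fingers still pressing the column about 23.5 mm down (8–10 N), which puts the pointer in the green band; the hand-in returned no verdict.

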